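Unlatch the plate shaker's hold-down bar and hold it up

ROBOT

A 7-joint arm with a two-finger parallel gripper is mounted at the origin on the work surface. World frame = base frame: x ahead of the robot, y to its left, z up, the work surface at z = 0. Lengths are in m, angles in rad, forces in N, time in s.
With the tool pointing down it reaches from about 0.35 to 0.9 m from the base axis. Payload 8.1 kg.
Tool frame: the origin (TCP) lies at the very end of the fingers, on their centre line; the grasp point (between the pads) lies 19 mm behind it; x points along the fingers, y is the direction in which the jaws open and shut, and the axes are right-handed (so a half turn about x gives the same grasp; the last joint's range is limited). The gripper opens to 85 mm and grips with 20 to 120 N. Pads are 22 mm wide; open, the fingers measure 114 mm over their backs; the gripper's body (76 mm by 85 mm) begins 54 mm behind the grasp point. The pads swing forward as they close: fully open they stand 13 mm farther back than shut.
Start: joints at [1.139, 0.434, 0.025, 1.573, -0.012, 1.134, -0.075], TCP at [0.202, -0.592, 0.231] pointing down, gripper open.
Joint ranges: [-2.62, 2.62], [-0.44, 2.09], [-1.27, 1.32], [0.08, 2.57], [-1.32, 4.46], [0.12, 2], [-2.74, 2.74]. Speed limits (rad/s): [2.22, 2.22, 3.01, 3.01, 3.14, 3.14, 3.14].

INTERFACE

Orientations are given as a unit quaternion [w, x, y, z].
In Python, from bench import arm gives the robot as it stands.
- The arm moves only by the tool servo_tool, never from a script. Its argument "deltas" is a list of rows, each an object of numbers: "ax", "ay", "az": the turn, a rotation vector about the tool's x, y, z in degrees; "dx", "dy", "dz": the shift along the tool's x, y, z in mm; "gripper": the opening, from 0 (shut) to 1 (fully open). A call has exactly 8 rows; each row shifts and turns the pose as measured when the row begins, along the tool's axes as they then stand; what a row does not reach is not made up. A row lasts 1/12 s, in which the tool goes at most 41.7 mm and 7.16 degrees, less where a joint would pass 70% of its speed; a pose out of reach is approached as far as the arm can. A call is refused whole if a number of a shift passes 41.7 or a number of a turn 7.16, either way. A call with a gripper value outside its range is refused whole. The fingers move at their own pace and stop on an object; "newtons" is the grip in N (left out, the last holds). Time passes only in rows, so rows that do not move let the fingers close, or fill a call up. It gives the time, the measured TCP pose, the force and the opening at its end, in the units of the state.
- arm.get_obs(): the state, without advancing time (a new reading comes with each control period).
- arm.get_image(name): name is "side" or "top" or "wrist"; returns a dict with "pixels" (420x560x3 uint8, blue, green, red), "K" (3x3 intrinsics, pixels), "k1" (the pictures are not rectified: a ray, as slopes to the right and down, at radius r is drawn at 1 + k1 r^2 times it, then the intrinsics apply), "extrinsics" (4x4, takes a point from camera to world coordinates); the wrist camera has in their place "hand_eye" (4x4, takes a point from camera to tool coordinates, whose origin is the TCP and whose axes are the tool frame's). Camera axes: x right, y down, z forward; pixel columns grow to the right and rows downward; lengths in m; the calibration is good to about 2 mm. A picture is of the moment at which its call begins: read the wrist's pose just before it. There is no depth.
- arm.sign_off(): hands the job in, once; it reports no verdict.
The state is a dict: "t": time; "qpos": joint angles; "joint_velocities": joint speeds; "tau": joint torques, N m; "position": TCP position; "tcp_rot": TCP orientation; "force": force on the tool from outside, world axes, zero at the start; "wrist_torque": the same for the moment, N m; "gripper_width": finger opening in m.
Only numpy, scipy, OpenCV 4.12 (cv2) and the standard library are available. Lean on these libraries where they do the work, as an engineer would, in place of code of your own. Each camera call takes 0.05 s, during which the arm holds its last target.

TASK

Open the plate shaker for a colleague: pinch the upright tab on the latch at the end of the hold-down bar, pull the latch sideways against its spring (away from the dark spring barrel at its side), and once it is clear lift the bar's end off the ball stud by about 8 cm. The bar falls shut by itself, so finish while still gripping the tab and holding the bar raised and still. The tab is brittle: grip it lightly, about 10 N and never above 20 N, do not yank, and leave everything else on the bench where it is.

Things in the scene. Friction and masses are not known exactly. Their poses are not given: they have to be found in the camera images.
- shaker: The plate shaker, fixed to the bench: white casing 310 x 150 mm, deck at 58 mm height. Origin on the bench exactly under the ball stud, at the end of the casing nearer the robot; its x axis runs along the hold-down bar from ball to hinge, y is the way the latch is pulled, z up. Casing spans x -35 to 275 mm, y -75 to 75 mm.
- ball (a point): Centre of the steel ball (23 mm diameter) on its stud, 87.5 mm above the bench; a collar of 26 mm diameter under the ball is what the latch's fork catches. Never moves. A dark spring barrel (16 mm diameter, 30 mm long) sticks out of the bar's end on the side away from the pull, the shaker's -y (right as the robot sees it).
- bar_hinge (a point): Point on the bar's hinge axis, 235 mm from the stud along the shaker's x, 98 mm above the bench. The hinge axis is level, along the shaker's y. Never moves.
- bar (a joint): Angle of the aluminium hold-down bar about its hinge: 0 lies shut over the ball, grows as its end near the robot rises (0.35 rad raises that end 80 mm and draws it 14 mm towards the hinge; a point higher up on the tab moves about 13 mm more towards the hinge). Bar, latch and tab together about 0.42 kg (varies), so about 2.5 N to lift at the tab; nothing but the robot holds it up. Upper stop 1.2 rad.
- latch (a joint): Travel of the spring latch across the bar, m: 0 is locked, grows as the tab is pulled to the shaker's +y. Stop at 0.020. The fork is clear of the ball's collar beyond about 0.013; aim at 0.016 to 0.018. The spring pushes back with 4 N at 0 and 8 N at 0.020 and closes the latch when let go. While locked the bar cannot rise more than about 2 mm.
- tab: The grey plastic tab to grip, standing up on the latch carriage on top of the bar's end, straight over the ball: 24 mm along the bar, 14 mm across it (the way to pinch it, along the shaker's y), 42 mm tall. Origin at the centre of its underside, 116.5 mm above the bench when shut; axes as the shaker's when shut. The flat carriage under it is 28 x 54 mm; nothing else stands higher near it.
- plate: White well plate, 85.5 x 127.8 x 14.5 mm, lying loose on the shaker's platform under the bar. Origin at the centre of its underside. Leave it.
- tip_box: Yellow pipette-tip box, 122 x 84 x 58 mm, beside the shaker. Origin: centre of underside. Leave it.
- trough: White open reagent trough, 128 x 60 x 45 mm, beside the shaker. Origin: centre of underside. Leave it.
- bottle: Amber bottle with white cap, 52 mm diameter, 115 mm tall. Origin: centre of underside. Leave it.
- tube_rack: Blue tube rack with capped tubes, 90 x 200 x 96 mm. Origin: centre of underside. Leave it.
- tip_bin: Clear open plastic bin with used pipette tips, 180 x 150 x 120 mm. Origin: centre of underside. Leave it.
- jar: White jar with blue cap, 68 mm diameter, 85 mm tall. Origin: centre of underside. Leave it.

How it is judged:
On the way, in this order (a step that is already met when the one before it is completed fails the run):
1. the latch is pulled clear of the ball's collar while the bar is still down (value of joint latch above 0.012 m and value of joint bar below 0.04 rad), for 0.1 s.
2. the bar's end is lifted off the ball by the gripped tab (value of joint bar above 0.15 rad and contact force between the fingers and tab above 1 N), for 0.2 s.
At the end, for the whole second after the job is handed in: The bar is held raised and still by the tab: bar angle 0.24 to 0.48 rad (end 56 to 108 mm up), slower than 0.05 rad/s, the tab gripped between the fingers (over 8.5 N, both pads added); the well plate is within 15 mm and other loose things within 30 mm of their start (value of joint bar between 0.24 and 0.48 rad and velocity of joint bar between -0.05 and 0.05 rad/s and contact force between the fingers and tab above 8.5 N and distance of plate from where it was at the start of the episode below 0.015 m and distance of each of tip_box, trough, bottle, tube_rack, tip_bin, jar from where it was at the start of the episode below 0.03 m); the arm keeps its last pose, push and grip.
It fails at once if the brittle tab is squeezed or yanked too hard (fingers on tab above 50 N, both pads added) (contact force between the fingers and tab above 50 N).
It fails at once if the well plate is shifted by more than 15 mm (distance of plate from where it was at the start of the episode above 0.015 m).
It fails at once if another loose thing is shifted by more than 30 mm (distance of any of tip_box, trough, bottle, tube_rack, tip_bin, jar from where it was at the start of the episode above 0.03 m).
It also fails if it takes over 35 s, if anything falls off the work surface, if the arm or the gripper's body presses on something with over 40 N, if the wrist force passes 120 N, or if a joint passes its speed limit or range.

## Working session

There is one attempt and no reset: what is moved stays moved. The work goes in short steps, Python scripts to look and compute and a tool call to move; the robot and the scene stay as the last step left them, time stands still between calls to the robot, and variables do not carry over. Pictures are saved under pics/ and viewed, and the job is handed in when it is done.

Besides the shell and the picture viewer there is one more tool, called after "Request:" as name(argument=value, ...) on one line, values as JSON. servo_tool: Moves the arm, as the interface text tells. Its arguments: {"type":"object","properties":{"deltas":{"type":"array","items":{"type":"object","properties":{"ax":{"type":"number"},"ay":{"type":"number"},"az":{"type":"number"},"dx":{"type":"number"},"dy":{"type":"number"},"dz":{"type":"number"},"gripper":{"type":"number"}}}},"newtons":{"type":"number"}},"required":["deltas"]}

```bash
mkdir -p pics; ls
cat > h.py <<'E'
import numpy as np, cv2
from bench import arm
from scipy.spatial.transform import Rotation as R
def save(name,fn):
    im=arm.get_image(name); cv2.imwrite('pics/'+fn,im['pixels']); return im
E
python3 - <<'E'
from h import *
import pickle
o=arm.get_obs();print(o)
for n in ['side','top','wrist']:
    im=save(n,n+'0.png'); pickle.dump(im,open(n+'0.pkl','wb'))
    print(n,im['K'],im['k1'],im.get('extrinsics',im.get('hand_eye')))
E
```

```text
pics
{'t': 0.0, 'qpos': array([ 1.13941448,  0.4352099 ,  0.02493048,  1.5740896 , -0.01158731,
        1.13400225, -0.07507723]), 'joint_velocities': array([ 0.00058098, -0.00138194, -0.00071342,  0.00058747, -0.00093234,
       -0.00033299, -0.00036105]), 'tau': array([ 2.99759695e-04, -6.70469213e+01,  1.02583285e+00, -3.16211879e+01,
        1.56944641e-02,  1.24523535e-02, -5.21994752e-05]), 'position': array([ 0.20160967, -0.59105766,  0.23053651]), 'tcp_rot': array([-0.11518219, -0.69743627, -0.11625378,  0.6977111 ]), 'force': array([-0.5409794 ,  0.34915712,  0.59261233]), 'wrist_torque': array([-0.01284464, -0.02758533,  0.00916101]), 'gripper_width': 0.08532797240103436}
side [[503.35070147   0.         297.57643818]
 [  0.         503.35070147 204.23635993]
 [  0.           0.           1.        ]] -0.030896162133599175 [[-0.9961053  -0.07464454  0.04692995  0.55281085]
 [-0.08724065  0.7572416  -0.64728218  0.96975433]
 [ 0.01277877 -0.64885541 -0.76080441  1.25240867]
 [ 0.          0.          0.          1.        ]]
top [[440.97658267   0.         286.69883667]
 [  0.         440.97658267 199.38106339]
 [  0.           0.           1.        ]] 0.03306611119646814 [[-1.13219994e-01 -9.71725691e-01  2.07196560e-01  3.63131310e-01]
 [-9.93569400e-01  1.10512503e-01 -2.46340145e-02  1.90777411e-02]
 [ 1.03969427e-03 -2.08653225e-01 -9.77989136e-01  1.28706711e+00]
 [ 0.00000000e+00  0.00000000e+00  0.00000000e+00  1.00000000e+00]]
wrist [[320.24913572   0.         285.9233659 ]
 [  0.         320.24913572 213.64358746]
 [  0.           0.           1.        ]] -0.059608432401179086 [[ 2.43858671e-04 -2.98664801e-01  9.54358045e-01 -1.42786932e-01]
 [ 9.99999906e-01  4.13835473e-04 -1.26011993e-04  1.11685316e-03]
 [-3.57311866e-04  9.54357986e-01  2.98664874e-01 -7.56740480e-02]
 [ 0.00000000e+00  0.00000000e+00  0.00000000e+00  1.00000000e+00]]
```

View pics/side0.png

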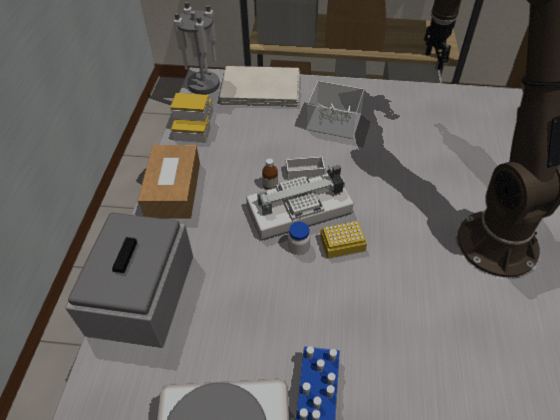

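View pics/top0.png

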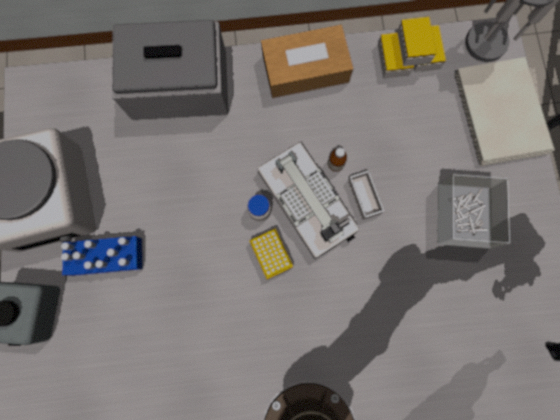

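View pics/wrist0.png

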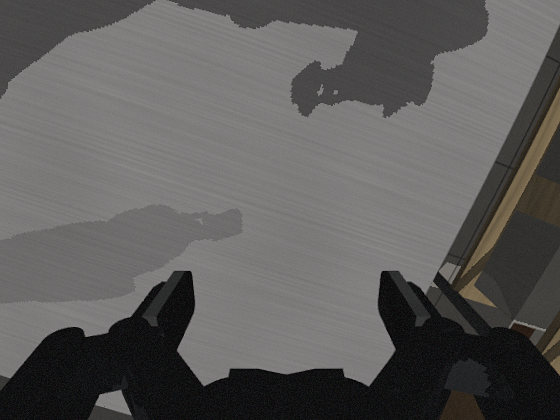

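Run:
```python
import cv2
a=cv2.imread('pics/top0.png')[130:270,240:400]; cv2.imwrite('pics/topc.png',cv2.resize(a,None,fx=5,fy=4.285,interpolation=cv2.INTER_CUBIC) if 0 else cv2.resize(a,None,fx=4,fy=4,interpolation=cv2.INTER_CUBIC))
a=cv2.imread('pics/side0.png')[150:260,235:375]; cv2.imwrite('pics/sidec.png',cv2.resize(a,None,fx=5,fy=5,interpolation=cv2.INTER_CUBIC))
```

```text
(no output)
```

View pics/topc.png

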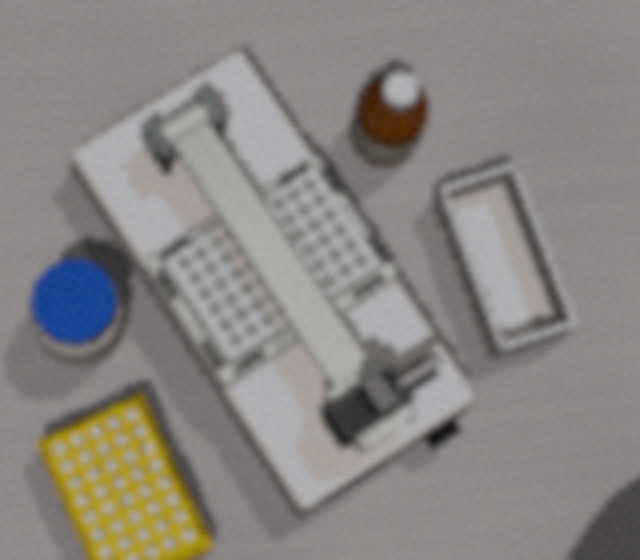

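View pics/sidec.png

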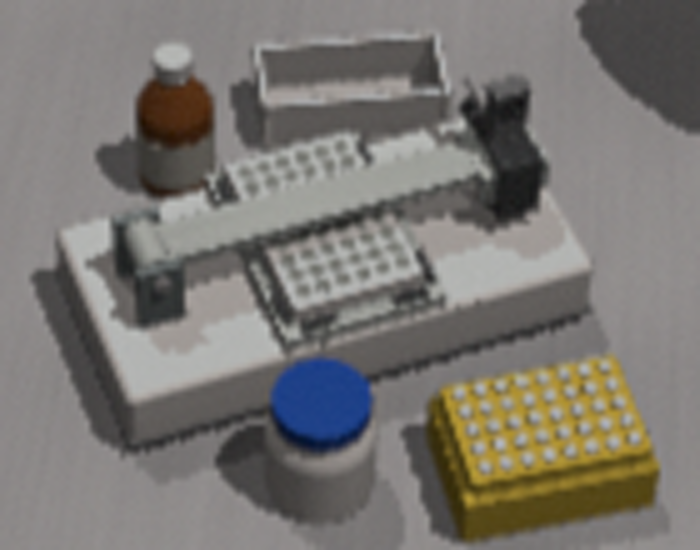

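```bash
cat >> h.py <<'E'
def ray(im,uv,T=None):
    K=np.array(im['K']);k=im['k1']
    d=np.array([(uv[0]-K[0,2])/K[0,0],(uv[1]-K[1,2])/K[1,1]]);s=d.copy()
    for _ in range(20): s=d/(1+k*(s@s))
    T=np.array(im['extrinsics']) if T is None else T
    return T[:3,3],T[:3,:3]@np.array([s[0],s[1],1.])
def atz(im,uv,z,T=None):
    p,d=ray(im,uv,T);return p+d*(z-p[2])/d[2]
def proj(im,P,T=None):
    T=np.array(im['extrinsics']) if T is None else T
    c=np.linalg.inv(T)@np.append(P,1);s=c[:2]/c[2];s=s*(1+im['k1']*(s@s));K=np.array(im['K'])
    return K[:2,:2]@s+K[:2,2]
def tool(o):
    T=np.eye(4);T[:3,:3]=R.from_quat(np.roll(o['tcp_rot'],-1)).as_matrix();T[:3,3]=o['position'];return T
def two(r1,r2):
    (p,d),(q,e)=r1,r2
    A=np.c_[d,-e];s=np.linalg.lstsq(A,q-p,rcond=None)[0]
    a,b=p+d*s[0],q+e*s[1];return (a+b)/2,np.linalg.norm(a-b)
E
python3 - <<'E'
from h import *
import pickle
im=pickle.load(open('top0.pkl','rb'));si=pickle.load(open('side0.pkl','rb'))
px=[(259,168.75),(300.75,142),(358.25,228.75),(317,256.25)]
P=np.array([atz(im,p,.058) for p in px]);print(P)
for i in range(4):print(np.linalg.norm(P[i]-P[(i+1)%4]))
L=np.array([(275,75),(275,-75),(-35,-75),(-35,75)])/1e3
H=np.c_[L-L.mean(0)];Q=P[:,:2]-P[:,:2].mean(0)
U,S,V=np.linalg.svd(H.T@Q);Rm=V.T@U.T;t=P[:,:2].mean(0)-Rm@L.mean(0)
print('yaw',np.degrees(np.arctan2(Rm[1,0],Rm[0,0])),'origin',t,'resid',(L@Rm.T+t-P[:,:2])*1e3)
for n,l in dict(ball=(0,0,.0875),tabtop=(0,0,.1585),tabbase=(0,0,.1165),hinge=(.235,0,.098),barrel=(0,-.04,.1)).items():
    w=np.append(Rm@np.array(l[:2])+t,l[2]);print(n,w,(proj(im,w)-[240,130])*4,(proj(si,w)-[235,150])*5)
E
```

```text
[[ 0.72255901  0.05744894  0.058     ]
 [ 0.78964947 -0.07224158  0.058     ]
 [ 0.51705053 -0.20193638  0.058     ]
 [ 0.4538863  -0.07708436  0.058     ]]
0.14601630328849793
0.301878987046189
0.1399204966353362
0.3004733533972246
yaw 26.22157430519646 origin [ 0.51313528 -0.12647459] resid [[ 4.13830814  4.8653899 ]
 [ 3.32440277 -0.00789749]
 [-2.17519392 -7.28464331]
 [-5.28751698  2.4271509 ]]
ball [ 0.51313528 -0.12647459  0.0875    ] [371.46776917 406.75912763] [502.7343848  158.64558016]
tabtop [ 0.51313528 -0.12647459  0.1585    ] [382.84784087 391.67588322] [510.84991753  79.45142679]
tabbase [ 0.51313528 -0.12647459  0.1165    ] [375.95390151 400.81283111] [505.9834918  126.95261728]
hinge [ 0.72395192 -0.02264132  0.098     ] [185.88718628 124.93661271] [150.49077958 246.13775127]
barrel [ 0.53080903 -0.16235827  0.1       ] [422.18868991 372.67793166] [478.61970261 102.41310548]
```

```bash
cat >> h.py <<'E'
def goal(o,pos,Rg,n=1):
    T=tool(o);d=T[:3,:3].T@(np.array(pos)-T[:3,3])*1e3
    r=np.degrees(R.from_matrix(T[:3,:3].T@Rg).as_rotvec());return d,r
def Rdown(yaw,flip=1):
    c,s=np.cos(yaw),np.sin(yaw);x=np.array([0,0,-1.]);y=flip*np.array([-s,c,0]);return np.c_[x,y,np.cross(x,y)]
E
python3 - <<'E'
from h import *
o=arm.get_obs();T=tool(o);print(T.round(3))
for f in (1,-1):print(f,goal(o,(.48,-.14,.27),Rdown(np.radians(26.5),f)),Rdown(np.radians(26.5),f).round(3))
E
```

```text
[[-0.     0.323 -0.946  0.202]
 [ 0.001 -0.946 -0.323 -0.591]
 [-1.    -0.001  0.     0.231]
 [ 0.     0.     0.     1.   ]]
1 (array([ -38.92718996, -337.20502917, -409.0909193 ]), array([ 1.72333324e+02,  1.05039026e-01, -8.15759220e-04])) [[ 0.    -0.446  0.895]
 [ 0.     0.895  0.446]
 [-1.     0.     0.   ]]
-1 (array([ -38.92718996, -337.20502917, -409.0909193 ]), array([-7.66664447e+00,  5.41622419e-04,  6.97405436e-02])) [[ 0.     0.446 -0.895]
 [ 0.    -0.895 -0.446]
 [-1.    -0.    -0.   ]]
```

Request:
servo_tool(deltas=[{"dx":-30,"gripper":1},{"dx":-9,"dy":-18,"dz":-20,"ax":-2},{"dy":-24,"dz":-29,"ax":-2},{"dy":-24,"dz":-29,"ax":-2},{"dy":-24,"dz":-29,"ax":-2},{"dy":-24,"dz":-29},{"dy":-24,"dz":-29},{"dy":-24,"dz":-29}])

```text
invalid input
```

Run:
```python
from h import *
o=arm.get_obs();print(o['t'],o['position'],goal(o,(.48,-.14,.27),Rdown(np.radians(26.5),-1)))
```

```text
0.15 [ 0.20164795 -0.59116921  0.23070095] (array([ -38.92718996, -337.20502917, -409.0909193 ]), array([-7.66664447e+00,  5.41622419e-04,  6.97405436e-02]))
```

Request:
servo_tool(deltas=[{"dx":-30,"dy":0,"dz":0,"ax":0,"ay":0,"az":0,"gripper":1},{"dx":-9,"dy":-18,"dz":-20,"ax":-2,"ay":0,"az":0,"gripper":1},{"dx":0,"dy":-24,"dz":-29,"ax":-2,"ay":0,"az":0,"gripper":1},{"dx":0,"dy":-24,"dz":-29,"ax":-2,"ay":0,"az":0,"gripper":1},{"dx":0,"dy":-24,"dz":-29,"ax":-2,"ay":0,"az":0,"gripper":1},{"dx":0,"dy":-24,"dz":-29,"ax":0,"ay":0,"az":0,"gripper":1},{"dx":0,"dy":-24,"dz":-29,"ax":0,"ay":0,"az":0,"gripper":1},{"dx":0,"dy":-24,"dz":-29,"ax":0,"ay":0,"az":0,"gripper":1}])

```text
t: 0.82
position: [0.3091, -0.3622, 0.2677]
tcp_rot: [-0.16, -0.686, -0.162, 0.69]
force: [0.8, 0.5, 0.3]
gripper_width: 0.0857
```

Run:
```python
from h import *
o=arm.get_obs();print(o['t'],o['position'],goal(o,(.48,-.14,.27),Rdown(np.radians(26.5),-1)))
```

```text
0.8167 [ 0.30911298 -0.36220622  0.26765877] (array([  -3.04510519, -123.14007471, -251.81482911]), array([-0.11786133,  0.27660025,  0.23893888]))
```

Request:
servo_tool(deltas=[{"dx":0,"dy":-17,"dz":-36,"ax":0,"ay":0,"az":0,"gripper":1},{"dx":0,"dy":-17,"dz":-36,"ax":0,"ay":0,"az":0,"gripper":1},{"dx":0,"dy":-17,"dz":-36,"ax":0,"ay":0,"az":0,"gripper":1},{"dx":0,"dy":-17,"dz":-36,"ax":0,"ay":0,"az":0,"gripper":1},{"dx":0,"dy":-17,"dz":-36,"ax":0,"ay":0,"az":0,"gripper":1},{"dx":0,"dy":-17,"dz":-35,"ax":0,"ay":0,"az":0,"gripper":1},{"dx":0,"dy":-12,"dz":-22,"ax":0,"ay":0,"az":0,"gripper":1},{"dx":0,"dy":0,"dz":0,"ax":0,"ay":0,"az":0,"gripper":1}])

```text
t: 1.48
position: [0.4771, -0.1346, 0.2673]
tcp_rot: [-0.162, -0.687, -0.165, 0.689]
force: [-0.8, 0.4, 0.1]
gripper_width: 0.0855
```

Run:
```python
from h import *
import pickle
o=arm.get_obs();print(o['t'],o['position'],goal(o,(.48,-.14,.27),Rdown(np.radians(26.5),-1)))
im=save('wrist','w1.png');im['o']=o;pickle.dump(im,open('w1.pkl','wb'))
T=tool(o)@np.array(im['hand_eye']);print(T.round(3))
for l in ((.5131,-.1265,.1585),(.5131,-.1265,.1165)):print(proj(im,np.array(l),T))
```

```text
1.4833 [ 0.47710143 -0.13459835  0.26730927] (array([-2.72262635,  6.11432446, -0.14782796]), array([0.27731273, 0.13489704, 0.29490576]))
[[ 0.451 -0.851 -0.271  0.546]
 [-0.893 -0.431 -0.131 -0.102]
 [-0.005  0.301 -0.954  0.41 ]
 [ 0.     0.     0.     1.   ]]
[296.82020578 166.1248893 ]
[295.57018264 158.82263253]
```

View pics/w1.png

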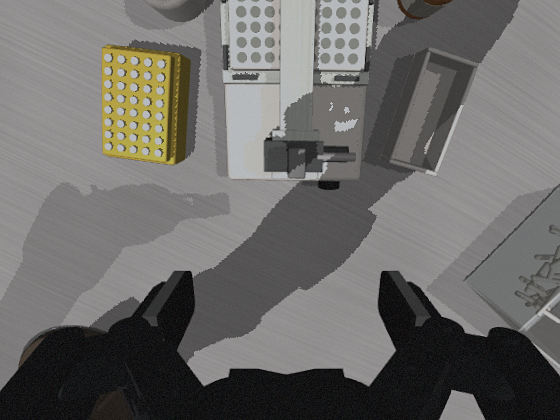

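Run:
```python
import cv2
a=cv2.imread('pics/w1.png')[110:210,220:380]; cv2.imwrite('pics/w1c.png',cv2.resize(a,None,fx=5,fy=5,interpolation=cv2.INTER_CUBIC))
```

```text
(no output)
```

View pics/w1c.png

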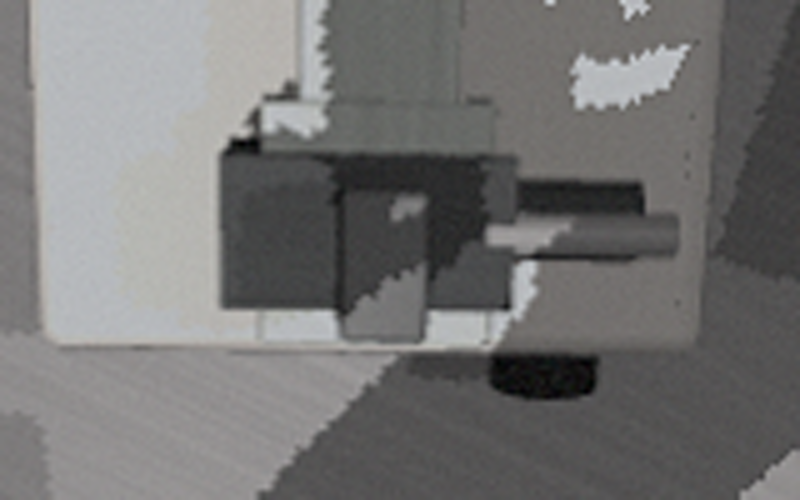

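Run:
```python
from h import *
import pickle
im=pickle.load(open('w1.pkl','rb'));T=tool(im['o'])@np.array(im['hand_eye'])
f=lambda u,v,z:atz(im,(220+u/5,110+v/5),z,T)
c=[f(*p,.1585) for p in((342,190),(427,190),(427,341),(342,341))]
print(np.array(c),np.mean(c,0))
a,b=c[0]-c[3],c[1]-c[2];print(np.degrees(np.arctan2(a[1],a[0])),np.linalg.norm(a),np.linalg.norm(c[1]-c[0]))
for u1,u2,v,z in((60,690,347,.058),(220,515,(308),.1165),(262,490,340,.098)):
    p,q=f(u1,v,z),f(u2,v,z);d=p-q;print(np.degrees(np.arctan2(-d[0],d[1])),np.linalg.norm(d))
p,q=f(43,300,.058),f(32,0,.058);d=q-p;print(np.degrees(np.arctan2(d[1],d[0])))
# left deck edge long in full
```

```text
[[ 0.52268877 -0.11419595  0.1585    ]
 [ 0.52864462 -0.12594706  0.1585    ]
 [ 0.50761916 -0.13702375  0.1585    ]
 [ 0.50150064 -0.12495579  0.1585    ]] [ 0.5151133  -0.12553064  0.1585    ]
26.92253894761716 0.023763647949750413 0.013174244155140586
26.881311652702657 0.14083722133403315
26.873830309688667 0.054501393668166705
26.8810914191185 0.04503009679484967
26.077746827695055
```

Run:
```python
from h import *
o=arm.get_obs();print(goal(o,(.515,-.1255,.19),Rdown(np.radians(26.8),-1)))
```

```text
(array([ 76.98719405,   8.06686731, -40.05708656]), array([-0.08436541,  0.20057641,  0.27459085]))
```

Request:
servo_tool(deltas=[{"dx":8,"dy":2,"dz":-10,"ax":0,"ay":0.2,"az":0.3,"gripper":0.5},{"dx":12,"dy":2,"dz":-12,"ax":0,"ay":0,"az":0,"gripper":0.5},{"dx":14,"dy":2,"dz":-12,"ax":0,"ay":0,"az":0,"gripper":0.5},{"dx":16,"dy":2,"dz":-8,"ax":0,"ay":0,"az":0,"gripper":0.5},{"dx":16,"dy":0,"dz":0,"ax":0,"ay":0,"az":0,"gripper":0.5},{"dx":12,"dy":0,"dz":0,"ax":0,"ay":0,"az":0,"gripper":0.5},{"dx":0,"dy":0,"dz":0,"ax":0,"ay":0,"az":0,"gripper":0.5},{"dx":0,"dy":0,"dz":0,"ax":0,"ay":0,"az":0,"gripper":0.5}])

```text
t: 2.2
position: [0.5175, -0.1336, 0.1817]
tcp_rot: [-0.161, -0.688, -0.157, 0.69]
force: [0.7, 0.3, -0.1]
gripper_width: 0.043
```

Run:
```python
from h import *
import pickle
o=arm.get_obs();print(o['t'],o['position'],o['force'],o['gripper_width'],goal(o,(.515,-.1255,.124),Rdown(np.radians(26.8),-1)))
im=save('wrist','w2.png');im['o']=o;pickle.dump(im,open('w2.pkl','wb'))
T=tool(o)@np.array(im['hand_eye'])
print(proj(im,np.array((.5151,-.1255,.1585)),T))
```

```text
2.2 [ 0.51747013 -0.13364818  0.18172186] [ 0.74975979  0.27935052 -0.13398067] 0.04296484720322143 (array([57.67730131, -8.67926193, -1.51900895]), array([-0.80038029,  0.16799632, -0.2698078 ]))
[269.10200187 251.0222264 ]
```

View pics/w2.png

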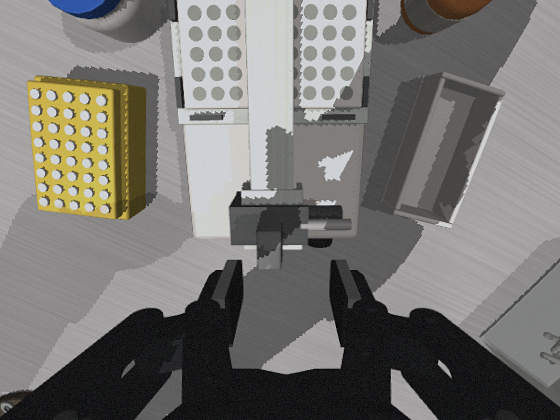

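Request:
servo_tool(deltas=[{"dx":0,"dy":-4,"dz":-1,"ax":-0.8,"ay":0.2,"az":-0.2,"gripper":0.5},{"dx":0,"dy":-4,"dz":-0.5,"ax":0,"ay":0,"az":0,"gripper":0.5},{"dx":10,"dy":-0.7,"dz":0,"ax":0,"ay":0,"az":0,"gripper":0.5},{"dx":12,"dy":0,"dz":0,"ax":0,"ay":0,"az":0,"gripper":0.5},{"dx":12,"dy":0,"dz":0,"ax":0,"ay":0,"az":0,"gripper":0.5},{"dx":8,"dy":0,"dz":0,"ax":0,"ay":0,"az":0,"gripper":0.5},{"dx":0,"dy":0,"dz":0,"ax":0,"ay":0,"az":0,"gripper":0.5},{"dx":0,"dy":0,"dz":0,"ax":0,"ay":0,"az":0,"gripper":0.5}])

```text
t: 2.92
position: [0.5164, -0.1256, 0.1408]
tcp_rot: [0.165, 0.691, 0.162, -0.685]
force: [-0.0, 0.4, 0.6]
gripper_width: 0.0428
```

Run:
```python
from h import *
import pickle
o=arm.get_obs();print(o['t'],o['position'],o['force'],o['gripper_width'],goal(o,(.515,-.1255,.124),Rdown(np.radians(26.8),-1)))
im=save('wrist','w3.png');im['o']=o;pickle.dump(im,open('w3.pkl','wb'))
T=tool(o)@np.array(im['hand_eye'])
print(proj(im,np.array((.5151,-.1255,.1585)),T))
```

```text
2.9167 [ 0.51642306 -0.12557106  0.1407652 ] [-0.01928078  0.40100255  0.58480195] 0.04282793078351368 (array([16.75134988, -0.81241159,  1.35434301]), array([-0.02448693, -0.39608752, -0.3689451 ]))
[282.41414884 293.78653942]
```

View pics/w3.png

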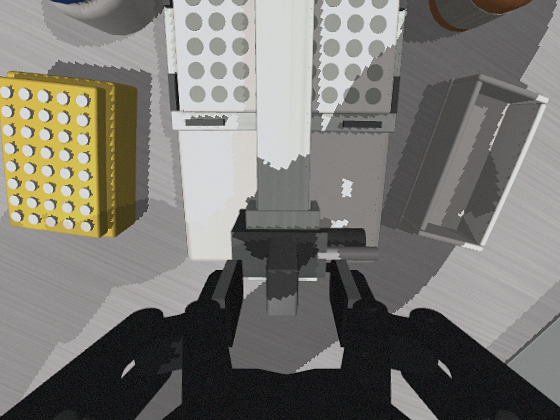

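Request:
servo_tool(deltas=[{"dx":6,"dy":-0.8,"dz":1,"ax":0,"ay":-0.4,"az":-0.4,"gripper":0.5},{"dx":7,"dy":0,"dz":0,"ax":0,"ay":0,"az":0,"gripper":0.5},{"dx":3,"dy":0,"dz":0,"ax":0,"ay":0,"az":0,"gripper":0.4},{"dx":0,"dy":0,"dz":0,"ax":0,"ay":0,"az":0,"gripper":0.35},{"dx":0,"dy":0,"dz":0,"ax":0,"ay":0,"az":0,"gripper":0.32},{"dx":0,"dy":0,"dz":0,"ax":0,"ay":0,"az":0,"gripper":0.3},{"dx":0,"dy":0,"dz":0,"ax":0,"ay":0,"az":0,"gripper":0.3},{"dx":0,"dy":0,"dz":0,"ax":0,"ay":0,"az":0,"gripper":0.3}], newtons=10)

```text
t: 3.63
position: [0.5163, -0.1254, 0.1247]
tcp_rot: [0.164, 0.688, 0.164, -0.687]
force: [0.1, -0.2, 0.4]
gripper_width: 0.0259
```

Run:
```python
from h import *
import pickle
o=arm.get_obs();print(o['t'],o['position'],o['force'],o['gripper_width'],goal(o,(.515,-.1255,.124),Rdown(np.radians(26.8),-1)))
im=save('wrist','w4.png')
```

```text
3.6333 [ 0.5162808 -0.1254478  0.1247197] [ 0.12129857 -0.17881356  0.39789671] 0.02591301469880613 (array([ 0.71795071, -0.5304337 ,  1.16804148]), array([-0.03504607, -0.07666032, -0.02054853]))
```

View pics/w4.png

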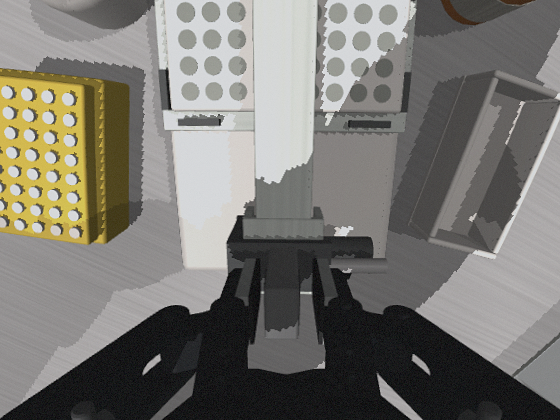

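Request:
servo_tool(deltas=[{"dx":0,"dy":-0.5,"dz":0,"ax":0,"ay":0,"az":0,"gripper":0.26},{"dx":0,"dy":0,"dz":0,"ax":0,"ay":0,"az":0,"gripper":0.23},{"dx":0,"dy":0,"dz":0,"ax":0,"ay":0,"az":0,"gripper":0.21},{"dx":0,"dy":0,"dz":0,"ax":0,"ay":0,"az":0,"gripper":0.19},{"dx":0,"dy":0,"dz":0,"ax":0,"ay":0,"az":0,"gripper":0.17},{"dx":0,"dy":0,"dz":0,"ax":0,"ay":0,"az":0,"gripper":0.15},{"dx":0,"dy":0,"dz":0,"ax":0,"ay":0,"az":0,"gripper":0.13},{"dx":0,"dy":0,"dz":0,"ax":0,"ay":0,"az":0,"gripper":0.1}], newtons=10)

```text
t: 4.35
position: [0.5157, -0.1238, 0.1252]
tcp_rot: [0.163, 0.688, 0.164, -0.687]
force: [-0.2, 2.0, 0.8]
gripper_width: 0.0141
```

Run:
```python
from h import *
import pickle
o=arm.get_obs();print(o['t'],o['position'],o['force'],o['gripper_width'],goal(o,(.515,-.1255,.124),Rdown(np.radians(26.8),-1)))
im=save('wrist','w5.png')
```

```text
4.35 [ 0.51572293 -0.123832    0.12524309] [-0.21745939  1.96127356  0.76982292] 0.01411015525144865 (array([1.24013271, 1.16405393, 1.39899662]), array([-0.01924704, -0.09419112,  0.03246014]))
```

View pics/w5.png

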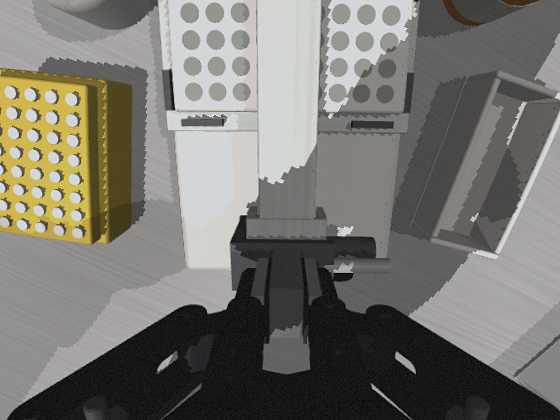

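Request:
servo_tool(deltas=[{"dx":0,"dy":0,"dz":0,"ax":0,"ay":0,"az":0,"gripper":0},{"dx":0,"dy":0,"dz":0,"ax":0,"ay":0,"az":0,"gripper":0},{"dx":0,"dy":-1,"dz":0,"ax":0,"ay":0,"az":0,"gripper":0},{"dx":0,"dy":-2,"dz":0,"ax":0,"ay":0,"az":0,"gripper":0},{"dx":0,"dy":-2,"dz":0,"ax":0,"ay":0,"az":0,"gripper":0},{"dx":0,"dy":-2,"dz":0,"ax":0,"ay":0,"az":0,"gripper":0},{"dx":0,"dy":-2,"dz":0,"ax":0,"ay":0,"az":0,"gripper":0},{"dx":0,"dy":0,"dz":0,"ax":0,"ay":0,"az":0,"gripper":0}], newtons=12)

```text
t: 5.07
position: [0.5136, -0.1197, 0.1253]
tcp_rot: [0.164, 0.69, 0.161, -0.686]
force: [3.3, -3.4, -3.1]
gripper_width: 0.0138
```

Run:
```python
from h import *
o=arm.get_obs();T=tool(o);print(o['t'],o['position'],T[:3,:3].T@o['force'],o['gripper_width'],goal(o,(.5157,-.1238,.1252),Rdown(np.radians(26.8),-1)))
```

```text
5.0667 [ 0.51364649 -0.11965867  0.12534722] [ 3.16455758  4.52083355 -1.3751789 ] 0.013804520684382801 (array([0.17315409, 4.62157988, 0.0157726 ]), array([-0.23742781, -0.22479611, -0.32267346]))
```

Request:
servo_tool(deltas=[{"dx":0,"dy":-2.5,"dz":0,"ax":0,"ay":0,"az":0,"gripper":0},{"dx":0,"dy":-2.5,"dz":0,"ax":0,"ay":0,"az":0,"gripper":0},{"dx":0,"dy":-2.5,"dz":0,"ax":0,"ay":0,"az":0,"gripper":0},{"dx":0,"dy":-2.5,"dz":0,"ax":0,"ay":0,"az":0,"gripper":0},{"dx":0,"dy":-2.5,"dz":0,"ax":0,"ay":0,"az":0,"gripper":0},{"dx":0,"dy":-2.5,"dz":0,"ax":0,"ay":0,"az":0,"gripper":0},{"dx":0,"dy":-1,"dz":0,"ax":0,"ay":0,"az":0,"gripper":0},{"dx":0,"dy":-1,"dz":0,"ax":0,"ay":0,"az":0,"gripper":0}])

```text
t: 5.73
position: [0.5082, -0.1086, 0.1258]
tcp_rot: [0.165, 0.692, 0.158, -0.685]
force: [4.2, -5.9, -3.5]
gripper_width: 0.0138
```

Run:
```python
from h import *
o=arm.get_obs();T=tool(o);print(o['t'],o['position'],T[:3,:3].T@o['force'],o['gripper_width'],goal(o,(.5157,-.1238,.1252),Rdown(np.radians(26.8),-1)))
save('wrist','w6.png')
```

```text
5.7333 [ 0.50822607 -0.10859153  0.12581429] [ 3.55846662  7.12822094 -1.08052293] 0.013780596232825876 (array([ 0.83102437, 16.93630332,  0.07416241]), array([-0.39339402, -0.35229563, -0.73571151]))
```

View pics/w6.png

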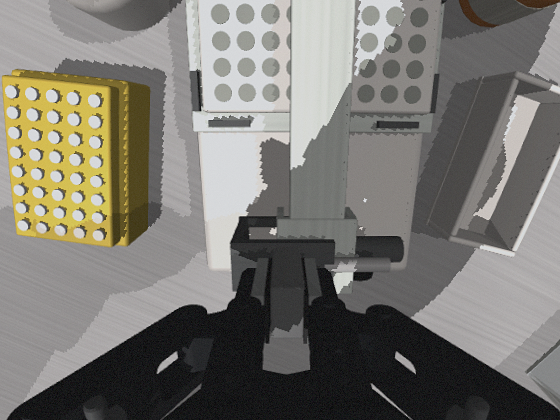

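Request:
servo_tool(deltas=[{"dx":-0.5,"dy":-0.2,"dz":0,"ax":0,"ay":0,"az":0,"gripper":0},{"dx":-1.5,"dy":-0.2,"dz":-0.2,"ax":0,"ay":-0.4,"az":-0.1,"gripper":0},{"dx":-3,"dy":-0.2,"dz":-0.4,"ax":0,"ay":-0.7,"az":-0.1,"gripper":0},{"dx":-4.1,"dy":-0.2,"dz":-0.5,"ax":0,"ay":-1,"az":-0.1,"gripper":0},{"dx":-4.1,"dy":-0.2,"dz":-0.5,"ax":0,"ay":-1,"az":-0.1,"gripper":0},{"dx":-4.1,"dy":-0.2,"dz":-0.5,"ax":0,"ay":-1,"az":-0.1,"gripper":0},{"dx":-3,"dy":-0.2,"dz":-0.3,"ax":0,"ay":-0.7,"az":-0.1,"gripper":0},{"dx":-1.5,"dy":-0.2,"dz":-0.2,"ax":0,"ay":-0.4,"az":0,"gripper":0}])

```text
t: 6.45
position: [0.5136, -0.1104, 0.1487]
tcp_rot: [-0.171, -0.66, -0.15, 0.716]
force: [4.1, -5.1, -4.2]
gripper_width: 0.0135
```

```bash
cat > st.py <<'E'
from h import *
o=arm.get_obs();T=tool(o);y=np.radians(26.8)
ex=np.array([np.cos(y),np.sin(y),0]);ey=np.array([-np.sin(y),np.cos(y),0])
p=T[:3,3]-np.array([.5157,-.1238,0])
print('t',o['t'],'F tool',T[:3,:3].T@o['force'],'w',o['gripper_width'])
X=p@ex*1e3;Z=T[2,3]*1e3
print('sh x,y,z mm',X,p@ey*1e3,Z,'bar angle est deg',np.degrees(np.arctan2(Z-98,235-X)-np.arctan2(27.2,235)),'r',np.hypot(Z-98,235-X),np.hypot(27.2,235))
tx=T[:3,0];print('pitch deg',np.degrees(np.arctan2(-tx@ex,-tx[2])),'tilt y',np.degrees(tx@ey),'yaw',np.degrees(np.arctan2(T[0,1],-T[1,1])), 'jv',abs(o['joint_velocities']).max())
E
python3 st.py; python3 -c "
from h import *
save('wrist','w7.png');save('side','s7.png')"
```

```text
t 6.45 F tool [ 4.14970314  6.3149787  -1.75269991] w 0.013538786792005392
sh x,y,z mm 4.180185130588805 12.86389757799832 148.71761050310303 bar angle est deg 5.790257798959354 r 236.32617914969498 236.56889060060286
pitch deg 4.861803397872699 tilt y -0.5312520292240818 yaw 26.25744467073044 jv 0.136088902546194
```

View pics/w7.png

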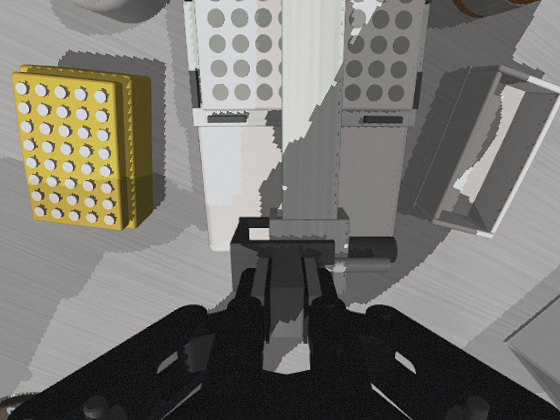

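Request:
servo_tool(deltas=[{"dx":-2,"dy":-0.5,"dz":-0.2,"ax":0,"ay":-0.6,"az":0,"gripper":0},{"dx":-4,"dy":-0.5,"dz":-0.5,"ax":0,"ay":-1.1,"az":0,"gripper":0},{"dx":-5,"dy":-0.5,"dz":-0.6,"ax":0,"ay":-1.3,"az":0,"gripper":0},{"dx":-5,"dy":-0.5,"dz":-0.6,"ax":0,"ay":-1.3,"az":0,"gripper":0},{"dx":-5,"dy":-0.5,"dz":-0.6,"ax":0,"ay":-1.3,"az":0,"gripper":0},{"dx":-5,"dy":-0.5,"dz":-0.6,"ax":0,"ay":-1.3,"az":0,"gripper":0},{"dx":-4,"dy":-0.5,"dz":-0.5,"ax":0,"ay":-1.1,"az":0,"gripper":0},{"dx":-2,"dy":-0.5,"dz":-0.2,"ax":0,"ay":-0.6,"az":0,"gripper":0}])

```text
t: 7.22
position: [0.5226, -0.1069, 0.181]
tcp_rot: [-0.184, -0.604, -0.133, 0.764]
force: [3.1, -5.5, -3.2]
gripper_width: 0.0139
```

```bash
python3 st.py; python3 -c "
from h import *
save('wrist','w8.png');im=save('side','s8.png')
cv2.imwrite('pics/s8c.png',cv2.resize(im['pixels'][100:250,235:395],None,fx=4,fy=4,interpolation=cv2.INTER_CUBIC))"
```

```text
t 7.2167 F tool [ 3.12426143  6.26740798 -1.12144056] w 0.013918615039826377
sh x,y,z mm 13.794992381447598 12.011986829647086 181.0488981474575 bar angle est deg 13.975770712191089 r 236.2811352584683 236.56889060060286
pitch deg 13.591926849538902 tilt y -0.8686075211407364 yaw 26.203531787203286 jv 0.1862237726381008
```

View pics/s8c.png

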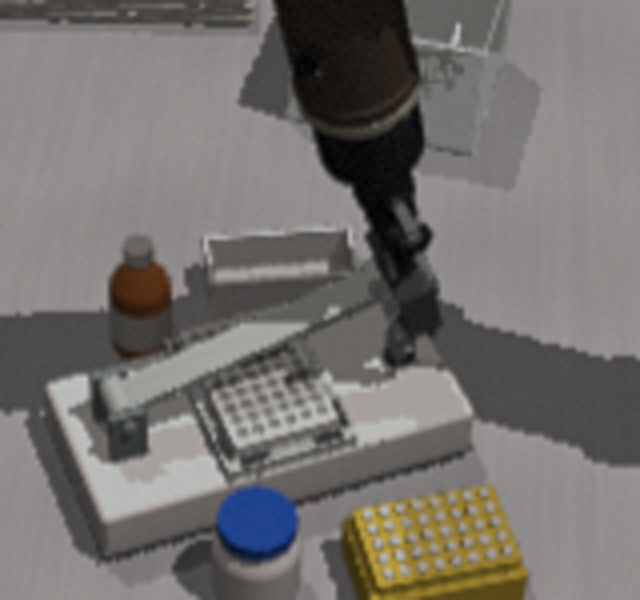

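View pics/w8.png

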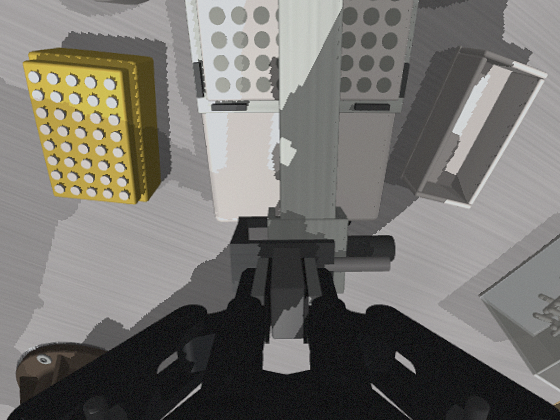

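Request:
servo_tool(deltas=[{"dx":-2,"dy":-0.3,"dz":-0.2,"ax":0,"ay":-0.5,"az":0,"gripper":0},{"dx":-4,"dy":-0.3,"dz":-0.4,"ax":0,"ay":-1,"az":0,"gripper":0},{"dx":-4,"dy":-0.3,"dz":-0.5,"ax":0,"ay":-1,"az":0,"gripper":0},{"dx":-4,"dy":-0.3,"dz":-0.5,"ax":0,"ay":-1,"az":0,"gripper":0},{"dx":-4,"dy":-0.3,"dz":-0.5,"ax":0,"ay":-1,"az":0,"gripper":0},{"dx":-3,"dy":-0.3,"dz":-0.3,"ax":0,"ay":-0.7,"az":0,"gripper":0},{"dx":-1.5,"dy":-0.3,"dz":-0.2,"ax":0,"ay":-0.4,"az":0,"gripper":0},{"dx":0,"dy":0,"dz":0,"ax":0,"ay":0,"az":0,"gripper":0}])

```text
t: 7.98
position: [0.5312, -0.1042, 0.2018]
tcp_rot: [-0.192, -0.565, -0.122, 0.793]
force: [2.3, -5.8, -1.5]
gripper_width: 0.0134
```

```bash
python3 st.py
```

```text
t 7.9833 F tool [ 1.75187263  6.19981464 -0.05783534] w 0.01342863109857967
sh x,y,z mm 22.641491599259947 10.507175528288066 201.79164902798547 bar angle est deg 19.445080312057534 r 236.36590807080387 236.56889060060286
pitch deg 19.403683912825105 tilt y -1.0871252954860957 yaw 26.24889174610269 jv 0.00782688076105624
```

Request:
servo_tool(deltas=[{"dx":0,"dy":0,"dz":0,"ax":0,"ay":0,"az":0,"gripper":0},{"dx":0,"dy":0,"dz":0,"ax":0,"ay":0,"az":0,"gripper":0},{"dx":0,"dy":0,"dz":0,"ax":0,"ay":0,"az":0,"gripper":0},{"dx":0,"dy":0,"dz":0,"ax":0,"ay":0,"az":0,"gripper":0},{"dx":0,"dy":0,"dz":0,"ax":0,"ay":0,"az":0,"gripper":0},{"dx":0,"dy":0,"dz":0,"ax":0,"ay":0,"az":0,"gripper":0},{"dx":0,"dy":0,"dz":0,"ax":0,"ay":0,"az":0,"gripper":0},{"dx":0,"dy":0,"dz":0,"ax":0,"ay":0,"az":0,"gripper":0}], newtons=12)

```text
t: 8.65
position: [0.532, -0.1071, 0.2008]
tcp_rot: [-0.193, -0.565, -0.121, 0.793]
force: [2.8, -4.1, -1.5]
gripper_width: 0.0134
```

```bash
python3 st.py; python3 -c "
from h import *
a=save('wrist','w9.png')['pixels'];im=save('side','s9.png')['pixels'];
b=cv2.resize(im[100:250,235:395],(448,420),interpolation=cv2.INTER_CUBIC)
cv2.imwrite('pics/c9.png',cv2.resize(np.hstack([a,b]),(800,333)))
t=save('top','t9.png')['pixels'];t0=cv2.imread('pics/top0.png')
cv2.imwrite('pics/t9c.png',cv2.resize(np.hstack([t0[120:290,230:400],t[120:290,230:400]]),None,fx=2.3,fy=2.3))"
```

```text
t 8.65 F tool [ 1.30304507  4.87593697 -1.24806296] w 0.013367983845254524
sh x,y,z mm 22.06604975557434 7.545941004769729 200.76511297173758 bar angle est deg 19.160349518550667 r 236.43505579923956 236.56889060060286
pitch deg 19.433286895286084 tilt y -1.2707856242029976 yaw 26.273190356582273 jv 0.004802031506316738
```

View pics/c9.png

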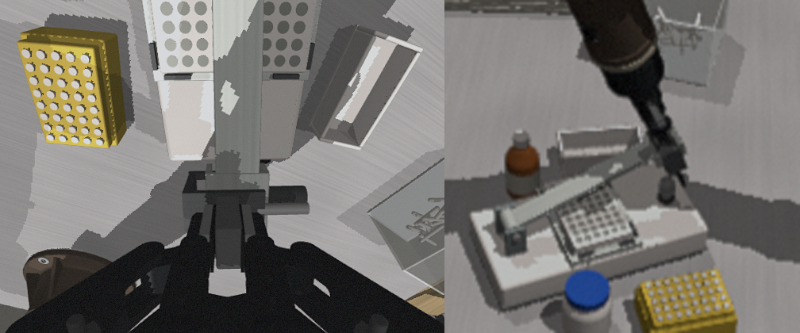

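View pics/t9c.png

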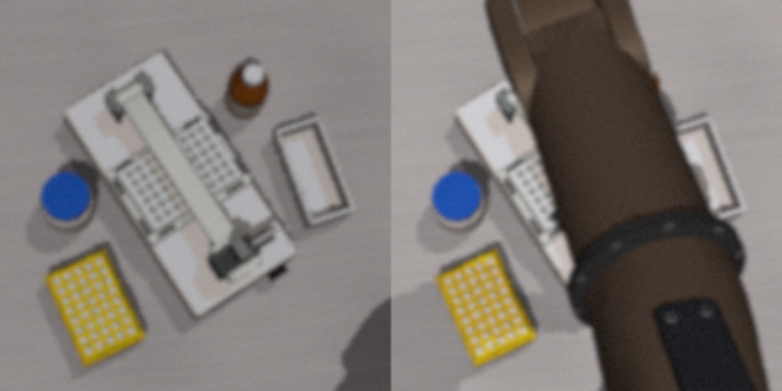

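```bash
python3 -c "
from bench import arm
print(arm.sign_off())"; python3 st.py
```

```text
the job is handed in; nothing more can be done
None
the job is handed in; nothing more can be done
```

I pinched the tab, pulled the latch sideways against its spring, lifted the bar along its arc to about 0.33 rad, and handed the job in still gripping the tab. The hand-in gives no verdict.

- **Pull:** The latch moved about 17 mm with the bar still down. The 7.1 N sideways force agreed with the spring value given.
- **Lift and hold:** The last check put the bar at about 19.2° (end roughly 77 mm up), estimated from the tool pose, with almost no joint motion. The side and wrist pictures show the bar raised clear of the ball and the tab between the pads.
- **Neighbours:** In the pictures, the tip box, trough and jar look unmoved, and so does what can be seen of the well plate. I compared these by eye only. I did not check the bottle closely, and I did not check the tube rack or tip bin.
- **Latch drift:** The tool drifted back from about 17 mm to 7.5 mm during the lift and hold. It was already down to about 13 mm at 24 mm of lift and below that afterwards. By then the fork was above the collar, so nothing caught.
- **Grip not confirmed:** I commanded 10 N and then 12 N, and both were accepted although the gripper is stated to grip from 20 N. The actual pad force cannot be measured, so I could not check it against the 8.5 N minimum or the 20 N limit. The opening stayed at 13.4–14.1 mm on the 14 mm tab.

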